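Sort welded hubs by heft into spring nests

ROBOT

A 6-joint arm with a two-finger parallel gripper is mounted at the origin on the work surface. World frame = base frame: x ahead of the robot, y to its left, z up, the work surface at z = 0. Lengths are in mm, angles in rad, forces in N, time in s.
With the tool pointing down it reaches from about 250 to 725 mm from the base axis. Payload 4 kg.
Tool frame: the origin (TCP) lies at the very end of the fingers, on their centre line; the grasp point (between the pads) lies 19 mm behind it; z points along the fingers, y is the direction in which the jaws open and shut (so a half turn about z gives the same grasp; the last joint's range is limited). The gripper opens to 85 mm and grips with 20 to 120 N. Pads are 22 mm wide; open, the fingers measure 114 mm over their backs; the gripper's body (76 mm by 85 mm) begins 54 mm behind the grasp point. The pads swing forward as they close: fully open they stand 13 mm farther back than shut.
Start: joints at [0, 0.241, 0.005, 1.335, 0, 1.571], TCP at [499.999, -0, 231.306] pointing down, gripper open.
Joint ranges: [-2.72, 2.72], [-1.05, 1.87], [-1.09, 1.28], [-1.99, 2.15], [-1.42, 1.44], [-3.14, 3.14]. Speed limits (rad/s): [2.79, 2.79, 3.14, 3.14, 3.14, 3.14].

INTERFACE

Orientations are given as a 3x3 rotation matrix whose columns are the frame's x, y, z axes.
In Python, from rig import * gives the robot as it stands. The module is installed in compiled form; this text tells all that it offers. Calls block until the motion is done:
- movep(position, orientation): joint-space move of the TCP to a pose.
- movel(position, feed=150, frame=None, until_force=None): straight line of the TCP; frame=None keeps the orientation; feed is the mean speed in mm/s. With until_force (N) it stops when the force on the tool has changed by that much, and returns True; else False.
- set_joints(angles): joint-space move.
- command_gripper(opening): finger opening in mm; the grip force is fixed at half the most; returns when the fingers have stopped.
- dwell(seconds).
- inverse_kinematics(position, orientation): joint angles nearest the present ones, or None.
- get_state(): the state.
- get_image(name): name is "scene" or "side" or "wrist"; returns a dict with "frame" (420x560x3 uint8, blue, green, red), "range_z" (420x560 float32, mm along the optical axis (not along the pixel's ray), 0 where there is no reading), "fovy" (degrees; the focal length in pixels is half the picture's height over the tangent of half this angle, whatever the lens; pixels are square), "cx", "cy" (the principal point, pixels), "dist" ([k1, k2, p1, p2, k3] as OpenCV has them; the pictures are not rectified), "rvec" (rotation vector, rad) and "tvec" (3), from world to camera coordinates, as OpenCV has them. Camera axes: x right, y down, z forward; pixel columns grow to the right and rows downward; lengths in mm; the calibration is good to about 2 mm. A picture is of the moment at which its call begins.
A pose or a line that the arm cannot do raises IKError and nothing moves.
- job_done(): hands the job in, once; it reports no verdict.
The state is a dict: "clock": time; "joint_positions": joint angles; "qd": joint speeds; "tau": joint torques, N m; "tcp_pos": TCP position; "ee_rot": TCP orientation; "contact_force": force on the tool from outside, world axes, zero at the start; "torque": the same for the moment, N m; "grip_width": finger opening in mm.
Only numpy, scipy, OpenCV 4.12 (cv2) and the standard library are available. Lean on these libraries where they do the work, as an engineer would, in place of code of your own. Each camera call takes 0.05 s, during which the arm holds its last target.

TASK

The two welded hubs look alike: lift each one and judge by its weight whether it is hollow (about 280 g), filled (about 550 g) or solid (about 830 g). Then press it fully home, past the spring plungers, in the nest for its class (blue for hollow, yellow for filled, red for solid) and let go; one nest stays empty. Press gently, never more than 45 N on a nest, do not drop a hub, and leave the brush, hammer and spray can where they are.

Things in the scene. Friction and masses are not known exactly. Their poses are not given: they have to be found in the camera images.
- hub_a_center (a point): centre (on the axis, half-way up) of hub a, one of two outwardly identical upright steel hubs: 70 mm tall; base flange 58 mm across and 8 mm thick; above it a plain round tube 42 mm across up to the closed flat top. z: its axis, up. It starts standing on the bench (this point 35 mm up). Grip the tube in its upper half.
- hub_a: hub a itself, origin at the centre of its underside. What is inside is hidden, changes from start to start and may be a little loose: total mass about 280 g if hollow, 550 g if filled, 830 g if solid, each within 50 g; the two hubs are never of the same class.
- hub_b_center (a point): centre (on the axis, half-way up) of hub b, one of two outwardly identical upright steel hubs: 70 mm tall; base flange 58 mm across and 8 mm thick; above it a plain round tube 42 mm across up to the closed flat top. z: its axis, up. It starts standing on the bench (this point 35 mm up). Grip the tube in its upper half.
- hub_b: hub b itself, origin at the centre of its underside. What is inside is hidden, changes from start to start and may be a little loose: total mass about 280 g if hollow, 550 g if filled, 830 g if solid, each within 50 g; the two hubs are never of the same class.
- seat_hollow_top (a point): centre of the top face of the seat in the blue nest, for a hollow hub (about 280 g); 29 mm below the block's top, 6 mm above the bench; z up. A hub merely set in the bore is caught by its flange on the plungers, 12 to 22 mm too high; held upright, about 20 N in all (18 to 25), its weight included, takes it past them, then it goes down easily until its flange meets the seat (hub centre 35 mm above this point).
- seat_hollow: the round steel seat of the blue nest, 60 mm across, 6 mm thick; origin at the centre of its underside, on the bench
- nest_hollow: the blue nest: a block fixed to the bench, 90 x 90 x 35 mm high, origin at the centre of its underside, with an upright round bore 64 mm across in its middle, rim bevelled 3 mm. Four white spring plungers reach 5 mm into the bore from its +x, -x, +y and -y sides, their 16 mm round noses centred 15.5 mm above the seat.
- seat_filled_top (a point): centre of the top face of the seat in the yellow nest, for a filled hub (about 550 g); 29 mm below the block's top, 6 mm above the bench; z up. A hub merely set in the bore is caught by its flange on the plungers, 12 to 22 mm too high; held upright, about 20 N in all (18 to 25), its weight included, takes it past them, then it goes down easily until its flange meets the seat (hub centre 35 mm above this point).
- seat_filled: the round steel seat of the yellow nest, 60 mm across, 6 mm thick; origin at the centre of its underside, on the bench
- nest_filled: the yellow nest: a block fixed to the bench, 90 x 90 x 35 mm high, origin at the centre of its underside, with an upright round bore 64 mm across in its middle, rim bevelled 3 mm. Four white spring plungers reach 5 mm into the bore from its +x, -x, +y and -y sides, their 16 mm round noses centred 15.5 mm above the seat.
- seat_solid_top (a point): centre of the top face of the seat in the red nest, for a solid hub (about 830 g); 29 mm below the block's top, 6 mm above the bench; z up. A hub merely set in the bore is caught by its flange on the plungers, 12 to 22 mm too high; held upright, about 20 N in all (18 to 25), its weight included, takes it past them, then it goes down easily until its flange meets the seat (hub centre 35 mm above this point).
- seat_solid: the round steel seat of the red nest, 60 mm across, 6 mm thick; origin at the centre of its underside, on the bench
- nest_solid: the red nest: a block fixed to the bench, 90 x 90 x 35 mm high, origin at the centre of its underside, with an upright round bore 64 mm across in its middle, rim bevelled 3 mm. Four white spring plungers reach 5 mm into the bore from its +x, -x, +y and -y sides, their 16 mm round noses centred 15.5 mm above the seat.
- tin: closed green rod tin with a yellow band, 94 mm across, 104 mm tall, fixed to the bench, origin under it; an obstacle that plays no part
- brush: flat brush with a wooden handle lying on the bench, a bystander
- hammer: hammer lying on the bench, a bystander
- spray: white spray can, 56 mm across, 110 mm tall, upright, origin under it, a bystander
Mind the look-alikes: they are no part of the job. What is shaped like the hub_b but orange or purple is not meant.

How it is judged (in metres and radians):
On the way, in this order (a step that is already met when the one before it is completed fails the run):
1. a hub is lifted clear of the bench (height (world z) of any of hub_a_center, hub_b_center above 0.055 m), for 0.2 s.
2. one hub is fully home in the nest of its class and let go (((((horizontal distance between hub_a_center and seat_hollow_top below 0.004 m and z of hub_a_center in the frame of seat_hollow_top below 0.038 m and contact force between seat_hollow and anything else between 1.5 and 4.1 N) or (horizontal distance between hub_a_center and seat_filled_top below 0.004 m and z of hub_a_center in the frame of seat_filled_top below 0.038 m and contact force between seat_filled and anything else between 4.1 and 6.95 N) or (horizontal distance between hub_a_center and seat_solid_top below 0.004 m and z of hub_a_center in the frame of seat_solid_top below 0.038 m and contact force between seat_solid and anything else between 6.95 and 10.5 N)) and angle between hub_a_center's own z axis and vertical below 0.06 rad and contact force between the fingers and anything else below 0.1 N) or (((horizontal distance between hub_b_center and seat_hollow_top below 0.004 m and z of hub_b_center in the frame of seat_hollow_top below 0.038 m and contact force between seat_hollow and anything else between 1.5 and 4.1 N) or (horizontal distance between hub_b_center and seat_filled_top below 0.004 m and z of hub_b_center in the frame of seat_filled_top below 0.038 m and contact force between seat_filled and anything else between 4.1 and 6.95 N) or (horizontal distance between hub_b_center and seat_solid_top below 0.004 m and z of hub_b_center in the frame of seat_solid_top below 0.038 m and contact force between seat_solid and anything else between 6.95 and 10.5 N)) and angle between hub_b_center's own z axis and vertical below 0.06 rad and contact force between the fingers and anything else below 0.1 N))), for 0.2 s.
At the end, for the whole second after the job is handed in: Both hubs are released, at rest and upright (within 0.06 rad), each in the nest of its class: centred within 4 mm and fully down (centre less than 38 mm above the seat), with the seat carrying the class's weight (hollow below 4.1 N, filled 4.1 to 6.95 N, solid above 6.95 N) (((horizontal distance between hub_a_center and seat_hollow_top below 0.004 m and z of hub_a_center in the frame of seat_hollow_top below 0.038 m and contact force between seat_hollow and anything else between 1.5 and 4.1 N) or (horizontal distance between hub_a_center and seat_filled_top below 0.004 m and z of hub_a_center in the frame of seat_filled_top below 0.038 m and contact force between seat_filled and anything else between 4.1 and 6.95 N) or (horizontal distance between hub_a_center and seat_solid_top below 0.004 m and z of hub_a_center in the frame of seat_solid_top below 0.038 m and contact force between seat_solid and anything else between 6.95 and 10.5 N)) and angle between each of hub_a_center, hub_b_center's own z axis and vertical below 0.06 rad and contact force between each of the fingers, the fingers and anything else below 0.1 N and ((horizontal distance between hub_b_center and seat_hollow_top below 0.004 m and z of hub_b_center in the frame of seat_hollow_top below 0.038 m and contact force between seat_hollow and anything else between 1.5 and 4.1 N) or (horizontal distance between hub_b_center and seat_filled_top below 0.004 m and z of hub_b_center in the frame of seat_filled_top below 0.038 m and contact force between seat_filled and anything else between 4.1 and 6.95 N) or (horizontal distance between hub_b_center and seat_solid_top below 0.004 m and z of hub_b_center in the frame of seat_solid_top below 0.038 m and contact force between seat_solid and anything else between 6.95 and 10.5 N)) and linear speed of each of hub_a, hub_b below 0.02 m/s); the robot touches nothing.
It fails at once if a nest is pressed with more than 45 N (contact force between any of nest_hollow, nest_filled, nest_solid and anything else above 45 N).
It fails at once if a hub is dropped (moves faster than 0.25 m/s while no finger touches it) ((linear speed of hub_a above 0.25 m/s and contact force between the fingers and hub_a below 0.05 N) or (linear speed of hub_b above 0.25 m/s and contact force between the fingers and hub_b below 0.05 N)).
It fails at once if the brush, hammer or spray can is moved by more than 20 mm (distance of any of brush, hammer, spray from where it was at the start of the episode above 0.02 m).
It also fails if it takes over 54 s, if anything falls off the work surface, if the arm or the gripper's body presses on something with over 40 N, if the wrist force passes 120 N, or if a joint passes its speed limit or range.

## Working session

There is one attempt and no reset: what is moved stays moved. The work goes in short steps, each a Python script; the robot and the scene stay as the last script left them, time stands still between calls to the robot, and variables do not carry over. Pictures are saved under pics/ and viewed, and the job is handed in when it is done.

```bash
mkdir -p pics
python3 - <<'E'
from rig import *
import cv2,pickle
d={}
for n in ["scene","side","wrist"]:
    im=get_image(n); d[n]=im; cv2.imwrite(f"pics/{n}0.png",im["frame"])
    print(n,im["fovy"],im["cx"],im["cy"],im["dist"],im["rvec"],im["tvec"],(im["range_z"]>0).mean())
pickle.dump(d,open("d0.pkl","wb"))
s=get_state();print(s)
E
```

```text
scene 46.89195142848247 271.47924498865746 205.46625579915528 [-0.05781515  0.          0.          0.          0.        ] [ 2.40483191  1.11566648 -0.29962223] [-349.20621609 -345.76077052 1501.21571457] 0.9960841836734694
side 47.4322755620773 283.20455837168487 204.67977165018956 [-0.03155736  0.          0.          0.          0.        ] [ 2.44747845 -0.56506606  0.18035247] [-507.02810892  213.72195544 1004.32346178] 0.996016156462585
wrist 68.33417815354423 283.7487204103937 209.25198414700859 [-0.06991304  0.          0.          0.          0.        ] [-2.85749047e+00  3.57377186e-05  2.84555349e-03] [-499.38089779  -37.8425905   379.49105228] 0.995875850340136
{'clock': 0.15, 'joint_positions': array([-1.51443318e-05,  2.41221524e-01,  4.04090850e-03,  1.33519759e+00,
       -2.76534107e-06,  1.57079415e+00]), 'qd': array([-0.00052667, -0.00176857,  0.00248506,  0.00062156,  0.00050353,
       -0.00151256]), 'tau': array([-1.62746033e-03, -3.72633219e+01,  2.52638429e+01,  1.23480460e-02,
       -1.30651040e-05,  1.49362950e-05]), 'tcp_pos': array([ 4.99525447e+02, -8.40426015e-03,  2.30629411e+02]), 'ee_rot': array([[ 1.29674629e-05,  9.99998749e-01, -1.58187783e-03],
       [ 1.00000000e+00, -1.29718157e-05, -2.74138459e-06],
       [-2.76190098e-06, -1.58187779e-03, -9.99998749e-01]]), 'contact_force': array([-0.55026269,  0.73197294,  0.26588931]), 'torque': array([0.01202727, 0.03653333, 0.05085401]), 'grip_width': 85.27957322221344}
```

View pics/scene0.png

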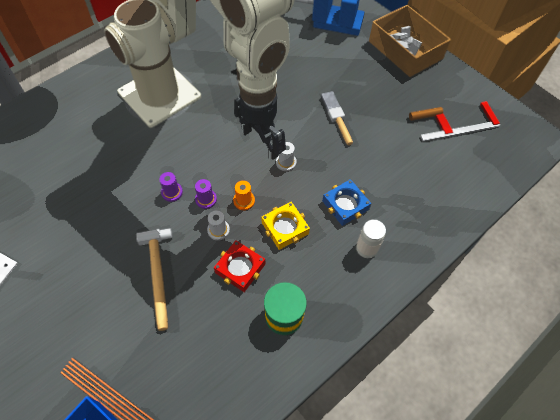

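View pics/side0.png

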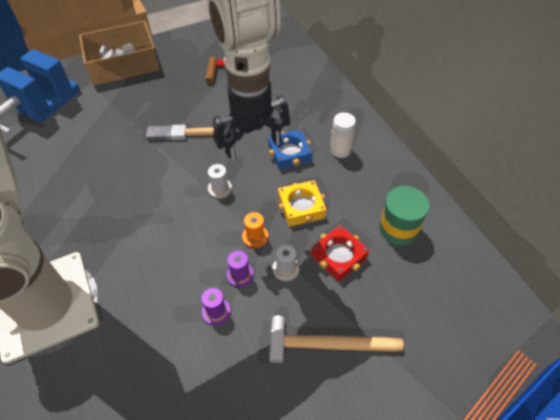

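View pics/wrist0.png

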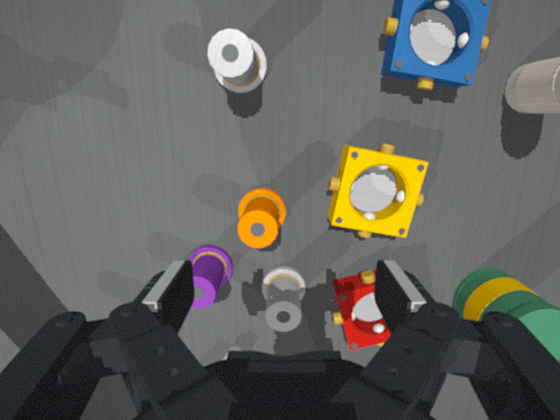

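Candidates (scene / side pixels): two grey-white hubs at (287,156)/(218,181) and (218,226)/(286,262), plus one orange hub and two purple ones. The grey steel pair fits the description. I'll confirm that in a crop and measure positions.

```bash
cat > vis.py <<'E'
import numpy as np,cv2
def rays(im):
    f=im["frame"].shape[0]/2/np.tan(np.radians(im["fovy"])/2)
    K=np.array([[f,0,im["cx"]],[0,f,im["cy"]],[0,0,1]]);D=np.array(im["dist"],float)
    R=cv2.Rodrigues(np.array(im["rvec"],float))[0];t=np.array(im["tvec"],float).ravel()
    return K,D,R,t
def und(im,px):
    K,D,R,t=rays(im);u=cv2.undistortPoints(np.array(px,float).reshape(-1,1,2),K,D).reshape(-1,2)
    return np.c_[u,np.ones(len(u))],R,t
def onplane(im,px,z):
    d,R,t=und(im,px);c=-R.T@t;w=d@R;s=(z-c[2])/w[:,2];return (c+w*s[:,None])[:,:2]
def cloud(im):
    h,w=im["range_z"].shape
    v,u=np.mgrid[:h,:w];d,R,t=und(im,np.c_[u.ravel(),v.ravel()])
    P=(d*im["range_z"].reshape(-1,1)-t)@R
    return P.reshape(h,w,3)
def colmask(im,c):
    hsv=cv2.cvtColor(im["frame"],cv2.COLOR_BGR2HSV);H,S,V=hsv[...,0].astype(int),hsv[...,1],hsv[...,2]
    if c=="red":return ((H<6)|(H>174))&(S>150)&(V>60)
    if c=="yellow":return (abs(H-27)<6)&(S>150)&(V>60)
    if c=="blue":return (abs(H-109)<8)&(S>120)&(V>60)
    if c=="grey":return (S<60)&(V>70)
def blobs(m,amin):
    n,l,s,c=cv2.connectedComponentsWithStats(m.astype(np.uint8));
    return [(l==i,s[i],c[i]) for i in range(1,n) if s[i,4]>=amin]
E
python3 - <<'E'
import pickle;from vis import *
d=pickle.load(open("d0.pkl","rb"))
for n in d:
    im=d[n];P=cloud(im);z=P[...,2];print(n)
    ws=(P[...,0]>200)&(P[...,0]<750)&(abs(P[...,1])<450)
    print(' bench z',np.median(z[ws&(abs(z)<10)]))
    for c in["red","yellow","blue"]:
        m=colmask(im,c)&(abs(z-35)<5)&ws
        for b,s,ce in blobs(m,120):
            q=P[b][:,:2].astype(np.float32);r=cv2.minAreaRect(q)
            # all holes: outer contour rays on z=35
            ct=max(cv2.findContours(b.astype(np.uint8),0,1)[0],key=cv2.contourArea)
            r2=cv2.minAreaRect(onplane(im,ct,35).astype(np.float32))
            print(' ',c,s[4],ce.round(),'z',np.median(z[b]).round(1),np.round(r[0],1),np.round(r[1],1),round(r[2],1),'|',np.round(r2[0],1),np.round(r2[1],1),round(r2[2],1))
    m=colmask(im,"grey")&(abs(z-70)<5)&ws
    for b,s,ce in blobs(m,60):
        ct=max(cv2.findContours(b.astype(np.uint8),0,1)[0],key=cv2.contourArea)
        q=onplane(im,ct,70).astype(np.float32);(x,y),r=cv2.minEnclosingCircle(q)
        print('  hubtop',s[4],ce.round(),'z',np.median(z[b]).round(1),round(x,1),round(y,1),'diam',round(2*r,1),'centroid',P[b].mean(0).round(1))
a=cv2.resize(d["scene"]["frame"][130:290,150:400],None,fx=3,fy=3,interpolation=cv2.INTER_CUBIC)
cv2.imwrite("pics/crop1.png",a)
E
```

```text
scene
 bench z 1.3811483040530081
  red 748 [239. 264.] z 35.7 [ 618.8 -169.5] [91.2 92.3] 15.6 | [ 619.4 -169.7] [92.2 92.8] 15.1
  yellow 651 [285. 222.] z 36.0 [603.   -9.5] [ 90.7 100.9] 80.8 | [604.5  -9.6] [ 91.  100.1] 79.7
  blue 627 [347. 199.] z 35.6 [658.8 159.9] [93.6 92.5] 82.0 | [659.3 159. ] [93.7 93.6] 82.7
  hubtop 113 [288. 149.] z 71.2 452.3 130.0 diam 45.0 centroid [456.2 131.5  71. ]
  hubtop 177 [216. 218.] z 71.0 499.0 -145.6 diam 44.3 centroid [ 499.6 -146.9   70.9]
side
 bench z 0.028922162485668666
  red 831 [340. 249.] z 34.8 [ 620.2 -168.9] [92.1 91.9] 15.9 | [ 619.2 -170. ] [92.4 91.8] 15.8
  yellow 608 [301. 199.] z 34.9 [607.6  -9.4] [92.5 89.9] 79.1 | [607.3  -9.9] [91.5 90. ] 79.0
  blue 420 [292. 146.] z 34.9 [659.3 158.7] [93.1 89.6] 82.5 | [658.7 157.1] [95.7 90. ] 82.5
  hubtop 205 [217. 171.] z 70.0 451.9 128.7 diam 44.9 centroid [451.5 128.6  70. ]
  hubtop 276 [286. 253.] z 70.0 498.7 -147.4 diam 45.1 centroid [ 498.8 -146.8   69.9]
wrist
 bench z 0.9162955661465568
  red 1313 [357. 318.] z 35.7 [ 602.2 -173.9] [57.1 91.8] 16.2 | [ 602.3 -172.8] [57.3 94.3] 15.6
  yellow 3786 [378. 192.] z 35.7 [605.7 -14.7] [ 99.6 107.8] 80.3 | [604.5 -13.6] [ 98.2 106.1] 79.6
  yellow 168 [470. 302.] z 35.4 [ 740.6 -155.5] [45.4  7.6] 75.3 | [ 741.3 -155.4] [45.6 12. ] 74.6
  blue 3639 [440.  43.] z 35.5 [658.6 155.7] [84.8 91.9] 82.7 | [658.  155.4] [85.6 92.4] 82.7
  hubtop 1759 [230.  53.] z 70.8 450.6 128.6 diam 42.7 centroid [451.1 128.7  70.8]
  hubtop 133 [257. 229.] z 71.6 471.9 -40.6 diam 14.1 centroid [472.  -39.9  71.6]
  hubtop 97 [198. 293.] z 71.7 401.4 -116.5 diam 15.0 centroid [ 403.5 -115.6   71.6]
  hubtop 955 [283. 314.] z 71.0 498.0 -144.8 diam 44.8 centroid [ 498.2 -143.9   70.7]
```

View pics/crop1.png

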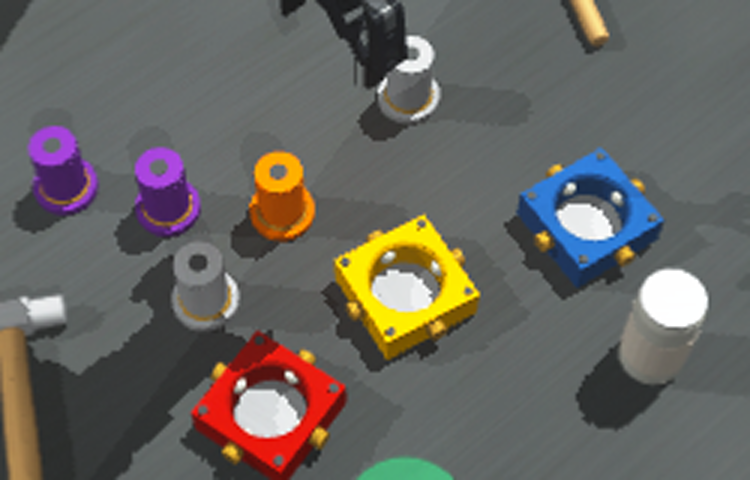

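The crop shows plain grey steel hubs at scene (287,156) and (218,226). The orange hub and two purple ones are decoys. Next: locate the tall obstacles.

Run:
```python
import pickle;from vis import *
d=pickle.load(open("d0.pkl","rb"))
for n in ["scene","side"]:
    im=d[n];P=cloud(im);z=P[...,2];print(n)
    ws=(P[...,0]>250)&(P[...,0]<900)&(abs(P[...,1])<450)
    for lo,hi in[(50,80),(95,125)]:
      for b,s,ce in blobs((z>lo)&(z<hi)&ws,60):
        q=P[b];print(lo,s[4],ce.round(),q.min(0).round(),q.max(0).round(),'mean',q.mean(0).round(), im["frame"][b].mean(0).round())
```

```text
scene
50 157 [288. 151.] [433. 109.  51.] [472. 150.  76.] mean [458. 128.  67.] [173. 173. 170.]
50 234 [167. 180.] [ 304. -194.   50.] [ 345. -153.   76.] mean [ 327. -175.   69.] [170.  64. 130.]
50 241 [203. 188.] [ 379. -136.   51.] [423. -95.  76.] mean [ 405. -117.   68.] [170.  65. 132.]
50 234 [243. 189.] [451. -60.  50.] [494. -19.  78.] mean [475. -42.  69.] [ 15. 135. 212.]
50 256 [216. 219.] [ 478. -167.   50.] [ 519. -125.   77.] mean [ 502. -148.   69.] [116. 115. 114.]
50 134 [368. 245.] [763.  82.  50.] [815. 122.  80.] mean [795.  92.  65.] [109. 117. 122.]
50 140 [283. 324.] [ 761. -212.   50.] [ 828. -145.   79.] mean [ 808. -191.   65.] [21. 76. 80.]
95 429 [374. 231.] [759.  83.  95.] [813. 138. 118.] mean [787. 108. 109.] [224. 225. 225.]
95 1419 [285. 303.] [ 736. -213.   96.] [ 829. -120.  112.] mean [ 784. -167.  105.] [122. 175.  73.]
side
50 188 [342. 138.] [757.  81.  50.] [808. 129.  80.] mean [775.  94.  65.] [131. 139. 149.]
50 277 [217. 173.] [431. 108.  50.] [472. 152.  74.] mean [450. 125.  67.] [194. 192. 195.]
50 334 [400. 224.] [ 737. -211.   50.] [ 808. -132.   80.] mean [ 756. -188.   65.] [52. 95. 91.]
50 319 [254. 222.] [452. -61.  50.] [493. -18.  74.] mean [471. -43.  67.] [ 65. 155. 226.]
50 356 [286. 255.] [ 478. -167.   50.] [ 520. -124.   76.] mean [ 498. -149.   68.] [123. 122. 125.]
50 364 [238. 261.] [ 382. -136.   50.] [423. -95.  75.] mean [ 402. -119.   67.] [194. 102. 169.]
50 411 [213. 299.] [ 304. -194.   50.] [ 345. -153.   75.] mean [ 324. -176.   68.] [200. 110. 177.]
95 347 [344. 122.] [759.  83.  95.] [812. 138. 115.] mean [784. 107. 107.] [214. 215. 219.]
95 1234 [407. 204.] [ 735. -213.   95.] [ 829. -119.  108.] mean [ 780. -168.  104.] [116. 154.  87.]
```

```bash
cat > arm.py <<'E'
from rig import *
import numpy as np
def Rj(a): return np.array([[-np.sin(a),np.cos(a),0],[np.cos(a),np.sin(a),0],[0,0,-1.]])
def force(n=15,dt=0.02):
    F=[]
    for i in range(n):
        dwell(dt);F.append(get_state()["contact_force"])
    return np.mean(F,0),np.std(F,0)
E
python3 - <<'E'
from arm import *
x,y=451.4,128.8;a=np.arctan2(y,x)
movep([x,y,130],Rj(a)); f0=force();print(f0)
movel([x,y,34],feed=120);s=get_state();print(s["tcp_pos"],s["contact_force"])
command_gripper(30)
s=get_state();print(s["tcp_pos"],s["contact_force"],s["grip_width"])
movel([x,y,130],feed=60)
dwell(.3);f1=force(25);print(f1,get_state()["grip_width"])
print("mass g",(f0[0]-f1[0])[2]/9.81*1000,get_state()["clock"],get_state()["torque"])
import cv2
for n in["side","wrist"]:cv2.imwrite(f"pics/{n}1.png",get_image(n)["frame"])
E
```

```text
(array([ 0.30428159, -0.1512963 ,  0.07786643]), array([0.56535635, 0.44377805, 0.52857596]))
[452.03443899 128.93109704  34.53574695] [-0.18262854 -1.04412176 -0.2340466 ]
[451.28006846 128.81520607  34.6371148 ] [-2.28047021 -0.32743713  5.66052322] 39.967775216365055
(array([ 0.05892393, -0.01333358, -5.53005706]), array([0.42534231, 0.37351027, 0.46945368])) 40.11391241444629
mass g 571.6537704890376 5.0167 [ 0.01263488  0.02957427 -0.01198892]
```

View pics/wrist1.png

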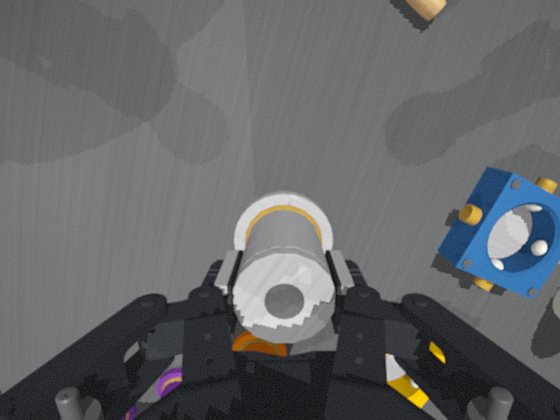

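View pics/side1.png

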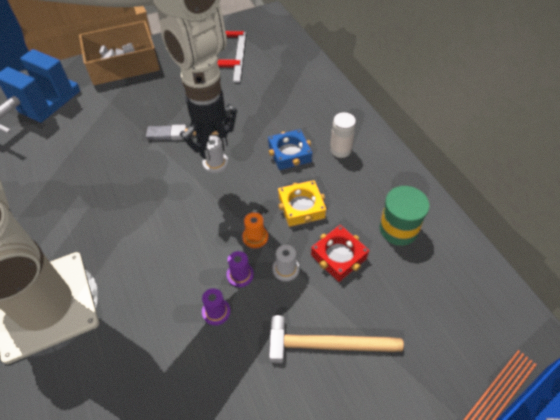

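Lifted weight reads 572 g, so this hub is filled and goes to yellow. The wrist picture shows it held upright, top at (285,300). I'll measure how it sits in the jaws, then carry it over the yellow nest.

```bash
cat >> vis.py <<'E'
def hubin(im,ztop,xy):
    P=cloud(im);z=P[...,2];m=(abs(z-ztop)<5)&(np.hypot(P[...,0]-xy[0],P[...,1]-xy[1])<27)&colmask(im,"grey")
    bs=blobs(m,100);b=max(bs,key=lambda t:t[1][4])[0]
    ct=max(cv2.findContours(b.astype(np.uint8),0,1)[0],key=cv2.contourArea)
    hull=cv2.convexHull(ct)
    (x,y),r=cv2.minEnclosingCircle(onplane(im,hull,ztop).astype(np.float32))
    return b.sum(),np.round([x,y,2*r],1),np.median(z[b]),P[b].mean(0).round(1)
def nest(im,c,xy):
    P=cloud(im);z=P[...,2];m=(abs(z-35)<5)&(np.hypot(P[...,0]-xy[0],P[...,1]-xy[1])<70)&colmask(im,c)
    b=max(blobs(m,100),key=lambda t:t[1][4])[0]
    ct=max(cv2.findContours(b.astype(np.uint8),0,1)[0],key=cv2.contourArea)
    r=cv2.minAreaRect(onplane(im,ct,35).astype(np.float32))
    return b.sum(),np.round(r[0],1),np.round(r[1],1),round(r[2],1)
E
python3 - <<'E'
from arm import *;from vis import *
x,y=606.5,-10
im=get_image("wrist");s=get_state()["tcp_pos"];print(s,hubin(im,s[2]+36,s[:2]))
movep([x,y,150],Rj(np.arctan2(y,x)));dwell(.2)
s=get_state()["tcp_pos"];print(s)
for n in["scene","side","wrist"]:
    im=get_image(n);cv2.imwrite(f"pics/{n}2.png",im["frame"])
    for f,a in((hubin,(im,s[2]+36,s[:2])),(nest,(im,"yellow",(x,y)))):
        try: print(n,f(*a))
        except Exception as e: print(n,e)
E
```

```text
[451.39918531 128.81081689 130.01017221] (np.int64(7723), array([450.8, 130.4,  43.7]), np.float64(166.36289981594422), array([450.6, 131.4, 166.2]))
[605.80890324  -8.8192762  150.00143341]
scene max() iterable argument is empty
scene (np.int64(500), array([607.7,  -6.8]), array([98.6, 92.3]), 78.8)
side (np.int64(210), array([605.8,  -8.9,  58.5]), np.float64(185.73663799849976), array([609.4, -12.8, 185.6]))
side (np.int64(459), array([606.6,  -9.4]), array([90.5, 91.8]), 81.0)
wrist (np.int64(7750), array([606.2,  -7.2,  44. ]), np.float64(186.53725366402247), array([606.6,  -6.2, 186.4]))
wrist (np.int64(3967), array([606.4,  -1.6]), array([104.9,  90.3]), 1.0)
```

View pics/side2.png

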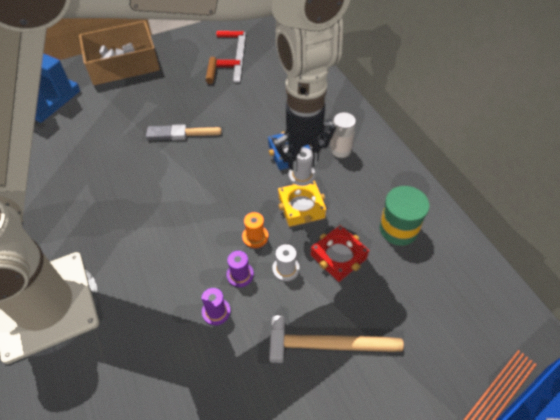

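View pics/wrist2.png

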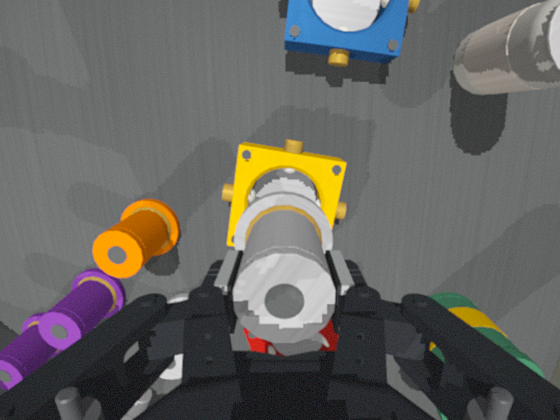

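Side (pixel ~(303,170)) and wrist (~(285,300)) pictures show the hub held upright over the yellow nest. Going down gently.

Run:
```python
from arm import *
x,y=606.5,-9.6
movel([x,y,85],feed=100);dwell(.2);print(get_state()["tcp_pos"])
f0=force();print(f0[0])
r=movel([x,y,50],feed=25,until_force=6);s=get_state();print(r,s["tcp_pos"],s["contact_force"]-f0[0],s["clock"])
```

```text
[607.2413344   -9.62376945  86.03912954]
[ 0.13193648  0.01681487 -5.31837401]
True [606.4370795 -10.6909541  60.9108624] [ 1.24146145 -2.61678554  7.1994465 ] 8.5417
```

Run:
```python
from arm import *
x,y=606.5,-9.6
f0=force(8)[0];print(get_state()["tcp_pos"],f0)
r=movel([x,y,40.0],feed=15,until_force=24);s=get_state();print(r,s["tcp_pos"],s["contact_force"],s["grip_width"],s["clock"])
print(force(8)[0],get_state()["tcp_pos"])
```

```text
[606.35463544 -10.7276186   60.84231894] [ 1.7859469  -2.69686854  3.61487496]
False [605.0726682   -9.49303125  40.82144942] [-5.00945708 -1.23416716  5.90649035] 40.227722302496666 10.1083
[-5.08802496 -1.10324646  5.73558473] [605.0433593   -9.5267791   40.83201287]
```

Run:
```python
from arm import *
import cv2
x,y=604.5,-9.6
r=movel([x,y,38.8],feed=6,until_force=10);s=get_state();print(r,s["tcp_pos"],s["contact_force"])
command_gripper(75);dwell(.2);s=get_state();print(s["tcp_pos"],s["contact_force"],s["grip_width"])
movel([x,y,130],feed=150);dwell(.2);print(force()[0],get_state()["clock"])
for n in["scene","side","wrist"]:cv2.imwrite(f"pics/{n}3.png",get_image(n)["frame"])
from vis import *
for n in["scene","side","wrist"]:
    im=get_image(n);P=cloud(im);m=(np.hypot(P[...,0]-605,P[...,1]+9.6)<26)&(P[...,2]>60)&(P[...,2]<110)
    for b,ss,c in blobs(m,60):print(n,ss[4],c,np.median(P[b][:,2]),np.percentile(P[b][:,2],[5,95]))
    try:print(n,hubin(im,76,(605,-9.6)),nest(im,"yellow",(605,-9.6)))
    except Exception as e:print(e)
im=get_image("wrist")
cv2.imwrite("pics/crop3.png",cv2.resize(im["frame"][100:330,150:430],None,fx=2.5,fy=2.5,interpolation=cv2.INTER_CUBIC))
```

```text
False [604.91135304  -9.52698902  40.74655327] [-2.80176028 -1.85189169  7.43154397]
[604.47117902  -9.56809821  38.64663047] [-0.8502248  -0.52964035  0.20090142] 74.79859242138092
[ 0.00543101 -0.04771095 -0.00313713] 12.625
scene 239 [285.07531381 215.11297071] 76.29793899739528 [64.12315048 80.51999841]
scene (np.int64(193), array([604.9,  -9.8,  43.9]), np.float64(76.83002571359995), array([605.3,  -9.7,  76.8])) (np.int64(492), array([604.9,  -9.8]), array([91.4, 95.8]), 79.6)
side 273 [301.07692308 189.37728938] 75.59238306210419 [62.94739916 78.60701397]
side (np.int64(213), array([605.1,  -9.6,  44.6]), np.float64(76.20998773275124), array([604.7,  -9.6,  76.1])) (np.int64(506), array([606.1, -10. ]), array([90.8, 92.3]), 79.6)
wrist 3055 [283.73355155 222.70540098] 76.88750254524837 [68.99758614 78.04175587]
wrist (np.int64(2856), array([604.9,  -8.4,  42.8]), np.float64(76.93941899510942), array([604.7,  -7.7,  76.9])) (np.int64(6939), array([606.4, -12.1]), array([100.2, 106. ]), 83.8)
```

View pics/crop3.png

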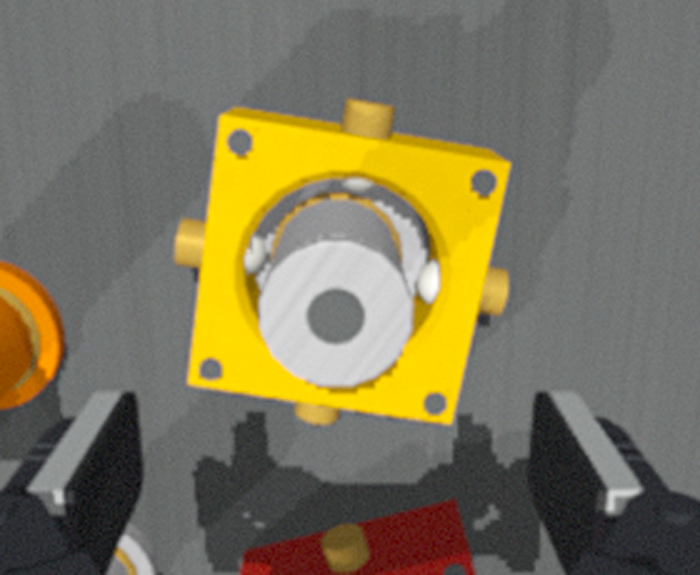

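View pics/side3.png

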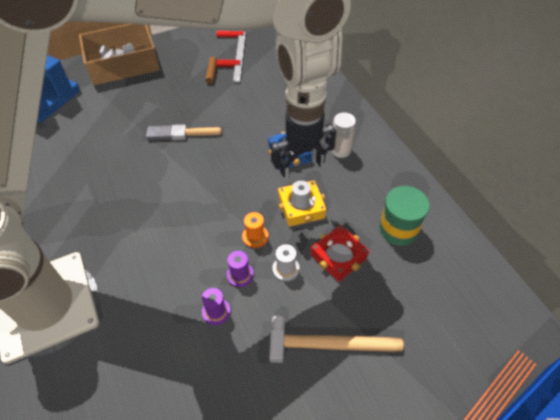

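The side picture shows the hub in the yellow nest at (301,190), with its top measured at 76 mm. In the crop the plunger noses sit above the flange, so it is fully home. Next is hub two.

Run:
```python
from arm import *
import cv2
x,y=498.6,-146.3;a=np.arctan2(y,x)
movep([x,y,130],Rj(a));dwell(.2); f0=force();print(f0)
movel([x,y,34],feed=120);s=get_state();print(s["tcp_pos"],s["contact_force"])
command_gripper(30)
s=get_state();print(s["tcp_pos"],s["contact_force"],s["grip_width"])
movel([x,y,130],feed=60)
dwell(.3);f1=force(25);print(f1,get_state()["grip_width"])
print("mass g",(f0[0]-f1[0])[2]/9.81*1000,get_state()["clock"])
from vis import *
im=get_image("wrist");s=get_state()["tcp_pos"];print(s,hubin(im,s[2]+36,s[:2]))
cv2.imwrite("pics/wrist4.png",im["frame"]);cv2.imwrite("pics/side4.png",get_image("side")["frame"])
```

```text
(array([-0.03686285, -0.18778455, -0.04412541]), array([0.51991065, 0.46689492, 0.56504365]))
[ 499.2293018  -146.54329654   34.62202901] [0.50512149 0.78431347 0.71626459]
[ 498.65883363 -146.29836701   35.11681479] [-3.23396263  0.69498884  4.60056373] 41.45327154112585
(array([ 0.08567875, -0.01882328, -7.93771078]), array([0.51690483, 0.52292437, 0.47046236])) 40.99938186405458
mass g 804.6468262950602 17.9667
[ 498.60615542 -146.30182734  129.99723369] (np.int64(7568), array([ 499.6, -145.1,   43.5]), np.float64(165.73268272075308), array([ 499.9, -144.7,  165.7]))
```

View pics/wrist4.png

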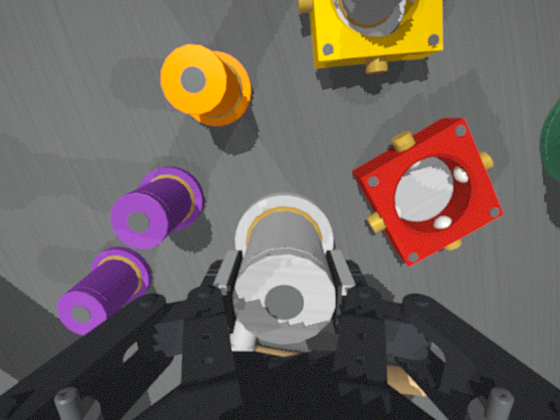

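The second hub weighs 805 g, so it is solid and goes to red. The wrist picture shows it upright in the jaws with its top at (285,300) and the empty red nest at (428,190).

Run:
```python
from arm import *
x,y=619.3,-169.7
movep([x,y,140],Rj(np.arctan2(y,x)));dwell(.2)
movel([x,y,86],feed=100);dwell(.2);print(get_state()["tcp_pos"])
f0=force();print(f0[0])
r=movel([x,y,50],feed=25,until_force=6);s=get_state();print(r,s["tcp_pos"],s["contact_force"]-f0[0],s["clock"])
z=s["tcp_pos"][2]
if r and z<65:
    print(force(8)[0])
    r=movel([x,y,40.0],feed=15,until_force=24);s=get_state();print(r,s["tcp_pos"],s["contact_force"],s["grip_width"],s["clock"])
    print(force(8)[0],get_state()["tcp_pos"])
```

```text
[ 620.08888481 -169.90311809   87.19436756]
[-0.0832061  -0.05740693 -8.00402426]
True [ 618.9209798  -169.62960844   61.16181732] [ 0.83803129 -0.24478279 12.10873401] 20.9167
[ 1.26081214 -0.22628332  5.44776655]
False [ 617.37109103 -169.1071364    41.35323155] [-8.08644672  1.73030474  6.09198094] 40.83036157556154 22.4333
[-6.98279139  2.04597908  5.90070535] [ 617.3741239  -169.11812374   41.3633939 ]
```

Run:
```python
from arm import *
from vis import *
x,y=617.3,-169.2
r=movel([x,y,38.8],feed=6,until_force=10);s=get_state();print(r,s["tcp_pos"],s["contact_force"])
command_gripper(75);dwell(.2);s=get_state();print(s["tcp_pos"],s["contact_force"],s["grip_width"])
movel([x,y,130],feed=150);dwell(.2);print(force()[0],get_state()["clock"])
c=(x,y)
im=get_image("wrist");print(hubin(im,76,c),nest(im,"red",c))
cv2.imwrite("pics/crop5.png",cv2.resize(im["frame"][100:330,150:430],None,fx=2.5,fy=2.5,interpolation=cv2.INTER_CUBIC))
movel([560,-100,230],feed=200)
for n in["scene","side"]:
    im=get_image(n);cv2.imwrite(f"pics/{n}5.png",im["frame"])
    for c,col in((c,"red"),((605,-9.6),"yellow")):
        try:print(n,col,hubin(im,76,c),nest(im,col,c))
        except Exception as e:print(e)
print(get_state()["clock"])
```

```text
False [ 617.14620132 -169.07632332   41.22892639] [-4.68894961  1.579882    8.05505421]
[ 617.29038358 -169.21737398   38.6448667 ] [-0.19258357  0.75958749  0.03410746] 75.13251292190469
[-0.14025747 -0.10979981  0.07454354] 24.9583
(np.int64(2871), array([ 617.7, -169. ,   42.8]), np.float64(76.92542700335066), array([ 617.8, -168.2,   76.9])) (np.int64(6442), array([ 619.1, -170. ]), array([90.1, 91.1]), 15.2)
scene red (np.int64(225), array([ 619.1, -169.2,   44.7]), np.float64(76.78580378658138), array([ 618.1, -169.3,   76.6])) (np.int64(685), array([ 619.3, -169.8]), array([92.1, 93. ]), 15.1)
scene yellow (np.int64(194), array([605. ,  -8.9,  43.3]), np.float64(76.82164623650624), array([605.1,  -9.4,  76.8])) (np.int64(565), array([603.9,  -6.2]), array([98.7, 97.9]), 80.1)
max() iterable argument is empty
side yellow (np.int64(209), array([605.2,  -9.5,  44.3]), np.float64(76.09510936966585), array([604.7,  -9.3,  76. ])) (np.int64(487), array([606.3, -11. ]), array([90.1, 91.4]), 77.6)
25.9333
```

View pics/crop5.png

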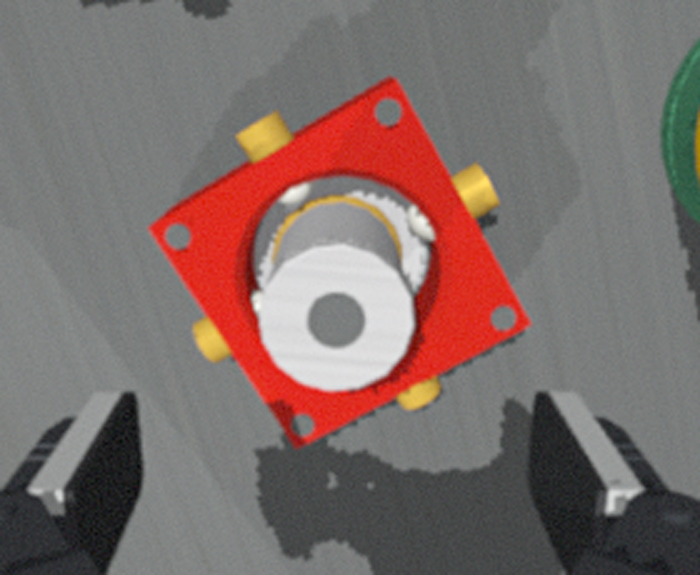

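View pics/side5.png

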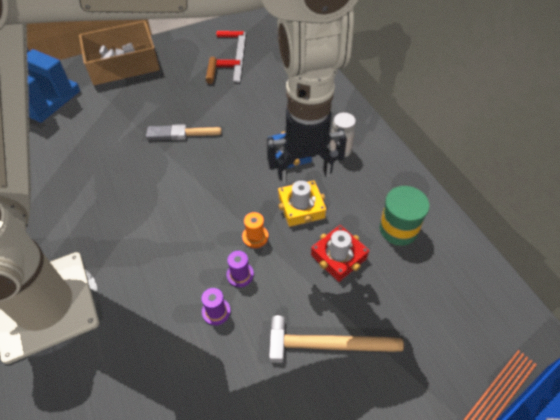

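Run:
```python
from arm import *
print(get_state()["contact_force"],get_state()["clock"]);job_done()
```

```text
[-0.30352202 -0.6790626  -0.2186414 ] 25.9333
the job is handed in; nothing more can be done
```

I weighed both grey hubs, pressed each one home in the nest for its class, and handed the job in at about 26 s of the 54 s allowed. No verdict was reported.

| Hub (starting x, y in mm) | Weight on lifting | Class | Nest |
|---|---|---|---|
| 451, 129 | about 572 g | filled | yellow |
| 499, −146 | about 805 g | solid | red |

The blue nest stays empty.

- **Pressing force:** Readings before release were about 13 N (yellow) and 16 N (red), hub weight included. The presses had a force cut-out that never tripped, capping them at about 33 N (yellow) and 37 N (red).
- **Seating:** Both hub tops measured 76–77 mm above the bench, against 76 mm expected when fully home. They sit about 1–2 mm off the measured nest centres. In the close-ups the flange is below the plunger noses.
- **Bystanders and gripper:** The brush, hammer and spray can look unmoved in the last pictures. The gripper is clear and reads about zero force.
- **Checks that failed or disagreed:**
  - The side-camera measurement of the red hub found nothing, so its height rests on the scene and wrist cameras.
  - Some yellow-nest outlines came out too large (up to about 106 mm) and were not used.
  - Both hubs pushed sideways in the bore while pressing (about 5 N in yellow, 8 N in red). I eased this off by shifting the arm before letting go.

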